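# Load a brass ring under a spring-closed hold-down flap

### The arm

A 6-joint arm with a two-finger parallel gripper is mounted at the origin on a cart in front of the work surface, level with it; the furniture and walls round the work are solid. World frame = base frame: x ahead of the robot, y to its left, z up, the work surface at z = 0. Lengths are in m, angles in degrees, forces in N, time in s.
With the tool pointing down it reaches from about 0.25 to 0.725 m from the base axis. Payload 9.7 kg.
Tool frame: the origin (TCP) lies between the finger pads; the fingertips stand 25 mm ahead of it and the grasp point (between the pads) lies 6 mm ahead of it; z points along the fingers, y is the line along which they close (so a half turn about z gives the same grasp; the last joint's range is limited). The gripper opens to 85 mm and grips with 20 to 120 N. Pads are 22 mm wide; open, the fingers measure 114 mm over their backs; the gripper's body (76 mm by 85 mm) begins 54 mm behind the grasp point. The pads swing forward as they close: fully open they stand 13 mm farther back than shut.
Start: joints at [65.088, 4.979, 10.078, 95.1, 0, 90], TCP at [0.232, 0.499, 0.256] pointing down, gripper open.
Joint ranges: [-179.16, 179.16], [-48.56, 103.87], [-65.8, 70.77], [-126.05, 130.52], [-82.76, 87.17], [-180, 180]. Speed limits (degrees/s): [127.2, 127.2, 147.25, 180, 180, 180].

### API

Orientations are given as [roll, pitch, yaw] about the fixed x, y, z axes, in that order (R = Rz(yaw) Ry(pitch) Rx(roll)).
In Python, from workcell import bot, imaging gives the robot as it stands (bot), with the cameras (imaging).
- The arm moves only by the shell command python3 drive.py 'ROWS' [FORCE]. ROWS is a JSON list that holds a single list of rows (three levels of brackets), with 1 to 5 rows, each of 5 numbers: dx, dy, dz in m, then a turn about the tool's z in degrees, then the finger opening in m; each row is the pose to reach, as a shift and turn from the pose commanded when the command began, along the tool's axes at that moment; what a row does not reach only later rows make up. A row lasts 1/12 s, in which the tool goes at most 0.0417 m and 7.16 degrees, less where a joint would pass 70% of its speed; a pose out of reach is approached as far as the arm can. The fingers move at their own pace and stop on an object; FORCE is the grip in N (left out, the last holds). Time passes only in rows, so rows that do not move let the fingers close. It prints the time, the measured TCP pose, the force, the opening and the grip force at its end. Input that does not fit is refused with a message, and nothing moves.
- bot.get_obs(): the state, without advancing time (a new reading comes with each control period).
- imaging.camera(name): name is "scene" or "top" or "wrist"; returns the picture (400x640x3 uint8, blue, green, red); there is no depth.
- imaging.camera_info(name): a dict with "mtx" (3x3 intrinsics, pixels), "k1" (the pictures are not rectified: a ray, as slopes to the right and down, at radius r is drawn at 1 + k1 r^2 times it, then the intrinsics apply), "extrinsics" (4x4, takes a point from camera to world coordinates). Camera axes: x right, y down, z forward; pixel columns grow to the right and rows downward; lengths in m; the calibration is good to about 2 mm. A picture is of the moment at which its call begins: read the wrist's pose just before it. camera_info takes no time and is no camera call; for the wrist camera it gives the pose at the moment of the call.
- bot.job_done(): hands the job in; it is judged then, once.
The state is a dict: "time": time; "q": joint angles; "qd": joint speeds; "joint_efforts": joint torques, N m; "ee_pos": TCP position; "tcp_rot": TCP orientation; "wrist_force": force on the tool from outside, world axes, zero at the start; "torque": the same for the moment, N m; "opening": finger opening in m; "grasp_force": force on a finger pad.
Only numpy, scipy, OpenCV 4.12 (cv2) and the standard library are available. Lean on these libraries where they do the work, as an engineer would, in place of code of your own. Each camera call takes 0.05 s, during which the arm holds its last target. There are 200 camera calls.

### The job

Load the brass ring into the bench fixture: press the red thumb bar down with one fingertip to hold the spring-closed flap open and, keeping it held down, push the ring along its channel with the other fingertip, under the flap and home against the black end stop. Then let go of the bar so that the flap closes onto the ring, and move clear. Only push the ring, do not pick it up, and leave the other things around the fixture where they are.

Things in the scene. Friction and masses are not known exactly. Their poses are not given: they have to be found in the camera images.
- fixture: Hold-down fixture, fixed to the bench: grey base plate 6 mm thick, x -130 to 50, y -70 to 64 mm in its frame. Origin on the bench top: mid-width, level in x with the flap's front edge; x = pushing direction along the channel, y left, z up. Hinge shaft (8 mm) along x at y = -4, z = 38, between dark posts (10 x 14 mm, top z = 44) at x = -119 and 34. All of it stays below z = 65, flap open too.
- flap_front (a point): Point on the deck, on the channel's centre line, below the flap's front edge (fixture 0, -37, 18 mm). The aluminium deck's top is 18 mm above the bench, x -125 to 45; its channel runs along x, 39 mm wide (y -56.5 to -17.5), between rails 6 mm wide and 10 mm high above the deck. A black stop 14 mm high closes it at x = 28.
- seat (a point): Point on the deck where the ring's centre lies when home against the stop (fixture 10, -37, 18 mm). The ring's rear then sticks out 8 mm in front of the flap, so the pushing finger need not go under the flap.
- flap (a joint): Turn of flap plate and thumb bar (one rigid part) about the shaft, rad: 0 = shut (plate slopes across the channel to 5 mm over the deck, blocking it), about 0.3 = on the ring, 0.8 = open stop. The ring passes from 0.6 up. The plate: steel, yellow stripe, 3 mm thick, x 0 to 26, reaching 46 mm from the shaft to -y. A spring shuts it; holding it open takes 3 to 4 N on the bar.
- thumb_bar: Red ribbed thumb bar (with the flap plate, one rigid body), 3 mm thick with a 6 mm round tip edge, fixture x = -106 to 22 mm, reaching 55 mm from the shaft towards +y; shut, it rises outwards at 0.38 rad. Pressing it down anywhere along its length opens the flap; a fingertip may slide along it. Origin on the shaft axis (fixture 0, -4, 38 mm); turns with joint flap.
- bar_point (a point): Point on the bar's top face, mid-length (fixture x = -42), 39 mm from the shaft; turns with the flap. With flap = 0.7 the bar slopes down 0.32 rad: a fingertip pressing it at fixture y = 33 to 44 ends about 10 mm above the deck, so that the other fingertip, over the channel at the same height, can push the ring squarely from behind.
- brass_ring: Brass ring, outer diameter 36 mm, 18 mm high, bore too small for a fingertip, 65 to 130 g, lying flat and sliding easily in the channel, its centre 40 to 75 mm before the flap's front edge. Origin at the centre of its underside.
- grease_pot: White grease pot with a red lid, 64 mm diameter, 62 mm high, loose on the bench right of the fixture; leave alone. Origin at the centre of its underside.
- blue_box: Small blue card box 55 x 85 x 23 mm, loose on the bench left of the fixture; leave alone. Origin at the centre of its underside.
- screwdriver: Screwdriver with blue handle, 165 mm, loose on the bench right of the fixture; leave alone. Origin at the middle of its underside.

How it is judged (in metres and radians):
On the way, in this order (a step that is already met when the one before it is completed fails the run):
1. a fingertip holds the thumb bar down and the flap open while the ring is still outside (contact force between the fingers and thumb_bar above 0.3 N and value of joint flap above 0.45 rad and x of brass_ring in the frame of fixture below -0.012 m), for 0.1 s.
2. the ring is under the flap while a fingertip still holds the thumb bar down (contact force between the fingers and thumb_bar above 0.3 N and value of joint flap above 0.36 rad and x of brass_ring in the frame of fixture above 0 m), for 0.1 s.
At the end, for the whole second after the job is handed in: The brass ring lies flat on the deck, in the channel, within 4 mm of home against the end stop, at rest, with the released flap resting on it (flap 0.2 to 0.4 rad) (x of brass_ring in the frame of fixture between 0.006 and 0.015 m and y of brass_ring in the frame of fixture between -0.043 and -0.031 m and z of brass_ring in the frame of fixture between 0.015 and 0.021 m and angle between brass_ring's own z axis and vertical below 0.1 rad and value of joint flap between 0.2 and 0.4 rad and contact force between thumb_bar and brass_ring above 0.2 N and linear speed of brass_ring below 0.01 m/s); the robot touches nothing.
It fails at once if the ring is lifted off the deck or tipped (z of brass_ring in the frame of fixture above 0.026 m or angle between brass_ring's own z axis and vertical above 0.35 rad).
It fails at once if the grease pot is disturbed (moved over 15 mm) (distance of grease_pot from where it was at the start of the episode above 0.015 m).
It fails at once if the blue box is disturbed (moved over 15 mm) (distance of blue_box from where it was at the start of the episode above 0.015 m).
It fails at once if the screwdriver is disturbed (moved over 15 mm) (distance of screwdriver from where it was at the start of the episode above 0.015 m).
It also fails if it takes over 48 s, if anything falls off the work surface, if the arm or the gripper's body presses on something with over 40 N, if the wrist force passes 120 N, or if a joint passes its speed limit or range.

## Working session

There is one attempt and no reset: what is moved stays moved. The work goes in short steps, Python scripts to look and compute and a shell command to move; the robot and the scene stay as the last step left them, time stands still between calls to the robot, and variables do not carry over. Pictures are saved under pics/ and viewed, at most 10 in all, crops included, and the job is handed in when it is done.

```bash
ls; mkdir -p pics
python3 - <<'E'
from workcell import bot, imaging
import cv2
o=bot.get_obs();print(o['time'],o['ee_pos'],o['tcp_rot'],o['opening'])
for n in("scene","top"):
    cv2.imwrite(f"pics/{n}0.png",imaging.camera(n)); i=imaging.camera_info(n);print(n,i)
E
```

```text
drive.py
pics
workcell.py
0.0 [0.23160273 0.49865317 0.25558843] [-1.79925685e+02  2.03237737e-04  1.55087687e+02] 0.08530517434174557
scene {'mtx': array([[446.66135694,   0.        , 313.16724304],
       [  0.        , 446.66135694, 203.82062219],
       [  0.        ,   0.        ,   1.        ]]), 'k1': 0.027802542300911753, 'extrinsics': array([[ 0.71938422, -0.46825908,  0.51304949, -0.05184907],
       [-0.69453005, -0.49627177,  0.5209053 , -0.64255871],
       [ 0.01069334, -0.73105934, -0.68223008,  0.90072552],
       [ 0.        ,  0.        ,  0.        ,  1.        ]])}
top {'mtx': array([[497.27087812,   0.        , 322.07044598],
       [  0.        , 497.27087812, 202.31982086],
       [  0.        ,   0.        ,   1.        ]]), 'k1': -0.11488035942907933, 'extrinsics': array([[ 0.0258621 , -0.98804382,  0.15198867,  0.40923381],
       [-0.99937334, -0.02922964, -0.01996378,  0.02513843],
       [ 0.02416767, -0.15137712, -0.9881806 ,  1.12947685],
       [ 0.        ,  0.        ,  0.        ,  1.        ]])}
```

View pics/top0.png

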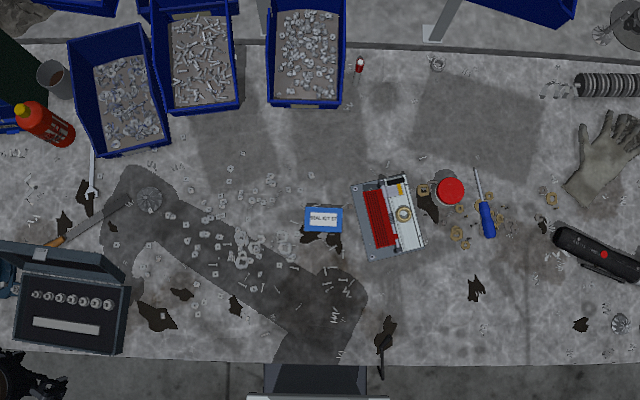

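View pics/scene0.png

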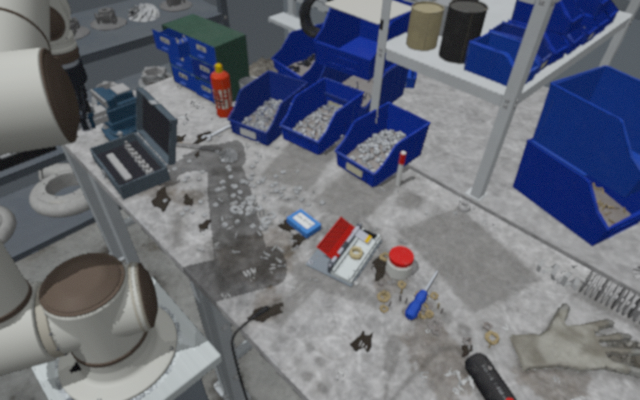

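The top view shows the fixture round pixel (390,217), with the red bar on its left at (380,220) and the ring at (404,213). The stop is at the upper end and the pot at (450,190). I'll zoom in next.

Run:
```python
import cv2
i=cv2.imread("pics/top0.png")[165:270,340:440]
cv2.imwrite("pics/c1.png",cv2.resize(i,None,fx=5.6,fy=5.6,interpolation=cv2.INTER_CUBIC))
```

```text
(no output)
```

View pics/c1.png

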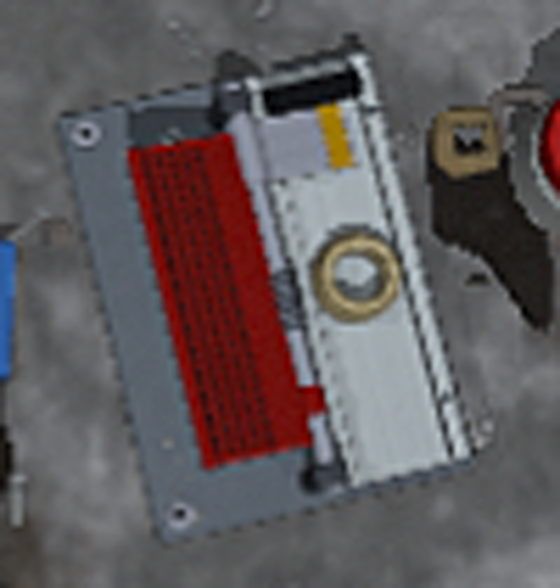

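The crop (origin 340,165, scale 5.6) shows the base plate corners at TL (60,120) and BL (163,542), with the stop at (312,88). The ring is at (356,277), well before the flap (yellow stripe at 337,135).

```bash
cat > h.py <<'E'
import numpy as np,cv2
from workcell import bot, imaging
def ray(uv,I):
    m=np.asarray(I['mtx']);d=((np.asarray(uv,float)-m[:2,2])/[m[0,0],m[1,1]]);rd=np.linalg.norm(d);r=rd
    for _ in range(20): r=rd/(1+I['k1']*r*r)
    d=d*(r/rd if rd>0 else 1)
    E=np.asarray(I['extrinsics']);v=E[:3,:3]@np.array([d[0],d[1],1]);return E[:3,3],v
def onplane(uv,z,I):
    c,v=ray(uv,I);return c+v*(z-c[2])/v[2]
def proj(P,I):
    E=np.asarray(I['extrinsics']);p=E[:3,:3].T@(np.asarray(P)-E[:3,3]);d=p[:2]/p[2];d=d*(1+I['k1']*(d@d));m=np.asarray(I['mtx'])
    return d*[m[0,0],m[1,1]]+m[:2,2]
def fix2w(P,x,y,a):
    c,s=np.cos(a),np.sin(a);P=np.asarray(P,float);return np.array([x+c*P[0]-s*P[1],y+s*P[0]+c*P[1],P[2]])
def fitfix(fp,wp):  # planar rigid fit
    A=np.asarray(fp)[:,:2];B=np.asarray(wp)[:,:2];a0=A-A.mean(0);b0=B-B.mean(0)
    a=np.arctan2((a0[:,0]*b0[:,1]-a0[:,1]*b0[:,0]).sum(),(a0*b0).sum())
    R=np.array([[np.cos(a),-np.sin(a)],[np.sin(a),np.cos(a)]]);t=B.mean(0)-R@A.mean(0)
    return t[0],t[1],a,np.linalg.norm(B-(A@R.T+t),axis=1)
def deltas(T,yaw):  # world target -> tool-axis shift
    o=bot.get_obs();from scipy.spatial.transform import Rotation as Ro
    R=Ro.from_euler('xyz',o['tcp_rot'],degrees=True).as_matrix()
    return R.T@(np.asarray(T)-o['ee_pos']), o['tcp_rot'][2]-yaw
E
python3 - <<'E'
from h import *
I=imaging.camera_info("top")
u=lambda c:(340+(c[0]+.5)/5.6-.5,165+(c[1]+.5)/5.6-.5)
pl=[((60,120),(.05,.064,.006)),((163,542),(-.13,.064,.006)),((352,488),(-.125,-.0115,.018)),((128,150),(.022,.047,.0585)),((205,468),(-.106,.047,.0585))]
W=[onplane(u(c),f[2],I) for c,f in pl]
F=fitfix([f for c,f in pl],W);print(F[:2],np.degrees(F[2]),F[3])
r=onplane(u((356,277)),.036,I);d=r[:2]-F[:2];c,s=np.cos(F[2]),np.sin(F[2]);print("ring fix",c*d[0]+s*d[1],-s*d[0]+c*d[1])
T=fix2w((-.05,0,.30),*F[:3]);print(T,deltas(T,np.degrees(F[2])))
E
```

```text
(np.float64(0.5913788226253672), np.float64(-0.13572293624551202)) 14.795525078435263 [0.00154669 0.00131261 0.00196011 0.00033058 0.00143248]
ring fix -0.04491432672820933 -0.03258364078377386
[ 0.54303666 -0.14849145  0.3       ] (array([-0.55506065, -0.455804  , -0.04379657]), np.float64(140.2914350354711))
```

```bash
cat > d.py <<'E'
from h import *
import sys
a=[float(v) for v in sys.argv[1:]]
F=(a[3],a[4],np.radians(a[5]))
s,t=deltas(fix2w(a[:3],*F),a[5]);o=bot.get_obs();print(np.round(s,4),round(t,2),round(o['time'],2))
E
python3 drive.py '[[[-0.1,-0.08,-0.04,36,0.085],[-0.2,-0.16,-0.04,36,0.085],[-0.2,-0.16,-0.04,36,0.085],[-0.2,-0.16,-0.04,36,0.085],[-0.2,-0.16,-0.04,36,0.085]]]'
python3 d.py -.05 0 .3 .5914 -.1357 14.8
```

```text
time: 0.52
ee_pos: [0.3232, 0.3134, 0.2898]
tcp_rot: [-180.0, 0.0, 119.0]
wrist_force: [1.2, -0.1, -0.7]
opening: 0.0848
grasp_force: 0.0
[-0.5106 -0.0313 -0.0102] 104.17 0.52
```

```bash
python3 drive.py '[[[-0.21,-0.01,-0.01,36,0.085],[-0.21,-0.01,-0.01,36,0.085],[-0.21,-0.01,-0.01,36,0.085],[-0.21,-0.01,-0.01,36,0.085],[-0.21,-0.01,-0.01,36,0.085]]]'
python3 d.py -.05 0 .3 .5914 -.1357 14.8
```

```text
time: 0.93
ee_pos: [0.4162, 0.127, 0.2997]
tcp_rot: [180.0, -0.0, 83.1]
wrist_force: [0.8, 0.5, -0.7]
opening: 0.0847
grasp_force: 0.0
[-0.2583  0.1589 -0.0003] 68.32 0.93
```

```bash
python3 drive.py '[[[-0.17,0.11,0,36,0.085],[-0.17,0.11,0,36,0.085],[-0.17,0.11,0,36,0.085],[-0.17,0.11,0,36,0.085],[-0.17,0.11,0,36,0.085]]]'
python3 d.py -.05 0 .3 .5914 -.1357 14.8
```

```text
time: 1.35
ee_pos: [0.5065, -0.0551, 0.2993]
tcp_rot: [-180.0, 0.0, 47.2]
wrist_force: [-0.1, 0.9, 0.3]
opening: 0.0848
grasp_force: 0.0
[-0.0438  0.0903 -0.0007] 32.45 1.35
```

```bash
python3 drive.py '[[[-0.044,0.09,0,32.4,0.085],[-0.044,0.09,0,32.4,0.085],[-0.044,0.09,0,32.4,0.085],[-0.044,0.09,0,32.4,0.085],[-0.044,0.09,0,32.4,0.085]]]'
python3 drive.py '[[[0,0,0,0,0.062],[0,0,0,0,0.062],[0,0,0,0,0.062],[0,0,0,0,0.062]]]'
python3 - <<'E'
from h import *
I=imaging.camera_info("wrist");im=imaging.camera("wrist");cv2.imwrite("pics/w1.png",im);np.save("w1.npy",I,allow_pickle=True)
E
```

```text
time: 1.77
ee_pos: [0.543, -0.1471, 0.2985]
tcp_rot: [-179.9, 0.1, 14.7]
wrist_force: [-0.3, -0.4, -0.6]
opening: 0.0849
grasp_force: 0.0
time: 2.1
ee_pos: [0.5428, -0.1452, 0.2997]
tcp_rot: [180.0, -0.0, 15.4]
wrist_force: [-0.2, 0.1, 0.4]
opening: 0.0624
grasp_force: 0.0
```

View pics/w1.png

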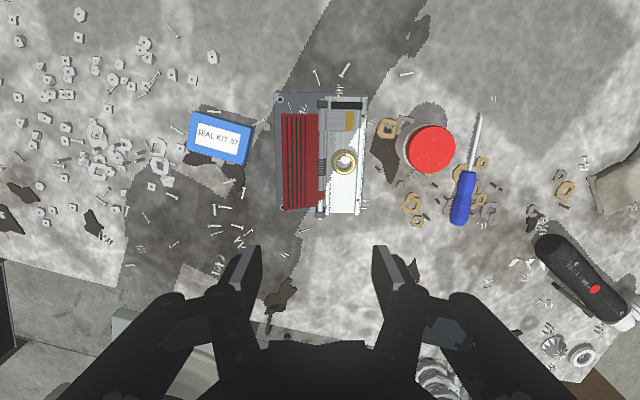

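The wrist view shows the fixture at (320,155), upright, with the ring at (344,162) and the pot lid at (431,149). The image is small, so I'll take an enlarged crop for the corners.

Run:
```python
import cv2
i=cv2.imread("pics/w1.png")[85:225,260:390]
cv2.imwrite("pics/c2.png",cv2.resize(i,None,fx=4.2,fy=4.2,interpolation=cv2.INTER_CUBIC))
```

```text
(no output)
```

View pics/c2.png

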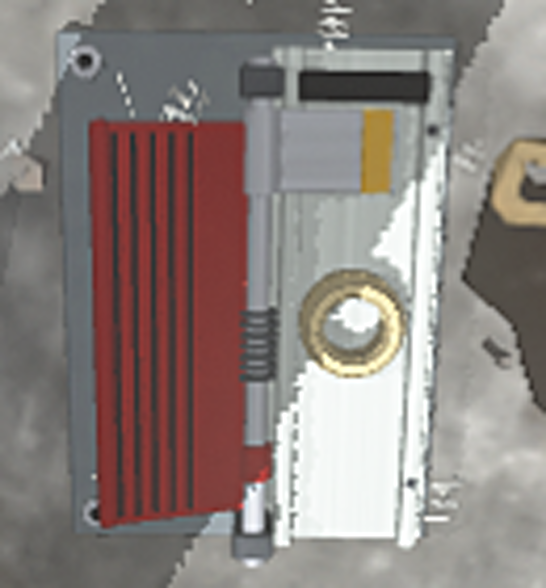

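The crop (origin 260,85, scale 4.2) shows plate corners at (58,32), (78,533) and (453,37), and bar tip corners at (90,122) and (101,524). The ring is at (353,323).

Run:
```python
from h import *
I=np.load("w1.npy",allow_pickle=True).item()
u=lambda c:(260+(c[0]+.5)/4.2-.5,85+(c[1]+.5)/4.2-.5)
pl=[((58,32),(.05,.064,.006)),((78,533),(-.13,.064,.006)),((453,37),(.05,-.07,.006)),((290,545),(-.125,-.0175,.028)),((418,545),(-.125,-.0625,.028)),((90,122),(.022,.047,.0595)),((101,524),(-.106,.047,.0595))]
W=[onplane(u(c),f[2],I) for c,f in pl]
F=fitfix([f for c,f in pl],W);print(F[:2],np.degrees(F[2]),np.round(F[3],4))
r=onplane(u((353,323)),.036,I);d=r[:2]-F[:2];c,s=np.cos(F[2]),np.sin(F[2]);print("ring fix",c*d[0]+s*d[1],-s*d[0]+c*d[1])
# finger tips: project candidates
o=bot.get_obs();print(o['ee_pos'],o['tcp_rot'],I['extrinsics'])
```

```text
(np.float64(0.5922663253062408), np.float64(-0.13402522876172537)) 15.0258181740759 [0.0015 0.0018 0.0025 0.0011 0.0007 0.0006 0.001 ]
ring fix -0.04243528764747694 -0.03532729087272764
[ 0.54278016 -0.14520933  0.29977304] [ 1.79996153e+02 -7.52952611e-03  1.53676408e+01] [[ 2.65599408e-01 -9.14165710e-01 -3.06199295e-01  6.21224784e-01]
 [-9.64083432e-01 -2.51747669e-01 -8.46536938e-02 -1.22985478e-01]
 [ 3.02545112e-04  3.17685638e-01 -9.48196047e-01  4.17135471e-01]
 [ 0.00000000e+00  0.00000000e+00  0.00000000e+00  1.00000000e+00]]
```

Run:
```python
import cv2
from h import *
i=cv2.imread("pics/w1.png")[235:325,215:415]
cv2.imwrite("pics/c3.png",cv2.convertScaleAbs(cv2.resize(i,None,fx=4,fy=4,interpolation=cv2.INTER_CUBIC),alpha=2,beta=20))
I=np.load("w1.npy",allow_pickle=True).item()
o=bot.get_obs()
from scipy.spatial.transform import Rotation as Ro
R=Ro.from_euler('xyz',o['tcp_rot'],degrees=True).as_matrix()
for x in(-.011,.011):
  for y in (-.0457,-.0312,.0312,.0457):
    print(x,y,[np.round((proj(o['ee_pos']+R@np.array([x,y,z]),I)-[215,235]+.5)*4-.5) .tolist()for z in(.012,.020,.025)])
```

```text
-0.011 -0.0457 [[80.0, 194.0], [95.0, 160.0], [104.0, 141.0]]
-0.011 -0.0312 [[184.0, 194.0], [195.0, 161.0], [201.0, 142.0]]
-0.011 0.0312 [[637.0, 195.0], [627.0, 161.0], [620.0, 142.0]]
-0.011 0.0457 [[742.0, 194.0], [726.0, 161.0], [717.0, 141.0]]
0.011 -0.0457 [[63.0, 52.0], [80.0, 24.0], [90.0, 8.0]]
0.011 -0.0312 [[173.0, 52.0], [184.0, 24.0], [191.0, 8.0]]
0.011 0.0312 [[649.0, 53.0], [637.0, 25.0], [630.0, 8.0]]
0.011 0.0457 [[759.0, 52.0], [742.0, 24.0], [732.0, 8.0]]
```

View pics/c3.png

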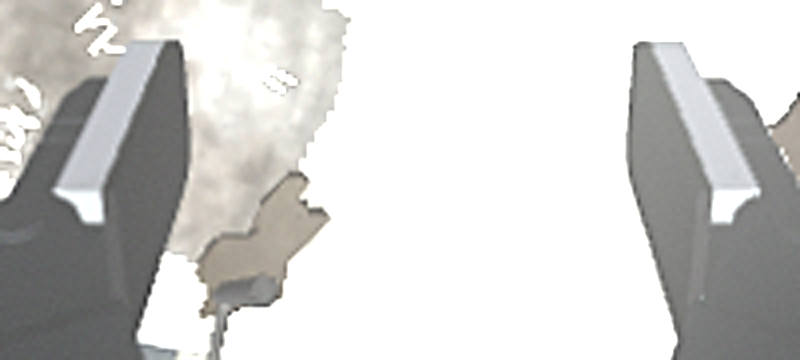

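The fingertip ends show at crop row 42, which puts them about 14.8 mm ahead of the TCP at 62 mm opening, with tips about 7.5 mm thick. So I'll use a 68 mm opening, TCP at fixture y ≈ -0.5 mm, and a pressed TCP z ≈ 0.042.

```bash
python3 d.py -.084 -.0005 .12 .5919 -.1346 14.95
```

```text
[-0.0338  0.0027  0.1798] 0.42 2.15
```

```bash
python3 drive.py '[[[-0.0338,0.0027,0.04,0.4,0.068],[-0.0338,0.0027,0.18,0.4,0.068],[-0.0338,0.0027,0.18,0.4,0.068],[-0.0338,0.0027,0.18,0.4,0.068],[-0.0338,0.0027,0.18,0.4,0.068]]]'
python3 drive.py '[[[0,0,0,0,0.068],[0,0,0,0,0.068],[0,0,0,0,0.068]]]';python3 d.py -.084 -.0005 .07 .5919 -.1346 14.95
```

```text
time: 2.57
ee_pos: [0.5089, -0.1564, 0.1152]
tcp_rot: [-179.9, 0.2, 14.9]
wrist_force: [-0.4, 0.9, 0.1]
opening: 0.0685
grasp_force: 0.0
time: 2.82
ee_pos: [0.5119, -0.1572, 0.122]
tcp_rot: [179.9, -0.1, 14.9]
wrist_force: [0.7, 0.4, -0.2]
opening: 0.068
grasp_force: 0.0
[-0.001  -0.0007  0.052 ] -0.06 2.82
```

```bash
python3 drive.py '[[[-0.001,0,0.025,0,0.068],[-0.001,0,0.048,0,0.068],[-0.001,0,0.048,0,0.068]]]'
python3 - <<'E'
from h import *
I=imaging.camera_info("wrist");im=imaging.camera("wrist");cv2.imwrite("pics/w2.png",im);np.save("w2.npy",I,allow_pickle=True)
o=bot.get_obs();print(o['ee_pos'],o['wrist_force'])
E
```

```text
time: 3.07
ee_pos: [0.5097, -0.1571, 0.0705]
tcp_rot: [-180.0, 0.1, 14.9]
wrist_force: [-0.6, -1.0, -0.2]
opening: 0.0681
grasp_force: 0.2
[ 0.51007852 -0.15725827  0.07232497] [-0.69712265  0.42054691  0.51386101]
```

View pics/w2.png

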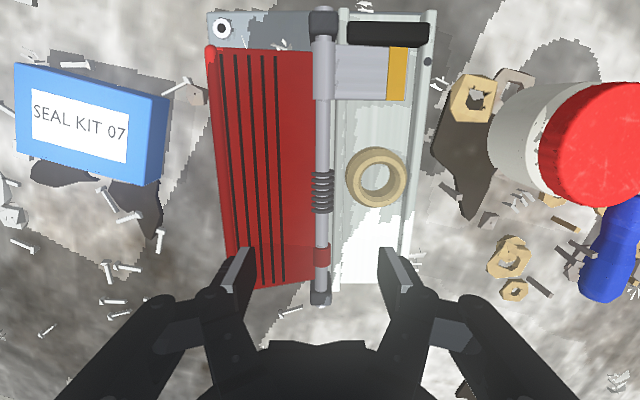

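The close wrist view shows the left finger over the bar at (240,255) and the right one over the channel at (386,255). The ring is clear ahead at (376,177), and the stop's front edge runs (347,46) to (430,44).

Run:
```python
from h import *
I=np.load("w2.npy",allow_pickle=True).item()
pl=[((208,10),(.05,.064,.006)),((347,45),(.028,-.0175,.032)),((429,45),(.028,-.0565,.032)),((206,47),(.022,.047,.0595)),((336,284),(-.125,-.0175,.028)),((408,63),(.02605,-.0475,.0235))][:5]
W=[onplane(c,f[2],I) for c,f in pl]
F=fitfix([f for c,f in pl],W);print(F[:2],np.degrees(F[2]),np.round(F[3],4))
im=cv2.imread("pics/w2.png");m=cv2.inRange(cv2.cvtColor(im,cv2.COLOR_BGR2HSV),(15,60,60),(30,255,255));m[:140]=0;m[215:]=0;m[:,:335]=0;m[:,415:]=0
ys,xs=np.nonzero(m);print(xs.min(),xs.max(),ys.min(),ys.max())
for uv in [((xs.min()+xs.max())/2,(ys.min()+ys.max())/2)]:
  r=onplane(uv,.030,I);d=r[:2]-F[:2];c,s=np.cos(F[2]),np.sin(F[2]);print("ring fix",c*d[0]+s*d[1],-s*d[0]+c*d[1])
o=bot.get_obs();d=o['ee_pos'][:2]-F[:2];print("tcp fix",c*d[0]+s*d[1],-s*d[0]+c*d[1],np.degrees(F[2])-o['tcp_rot'][2])
```

```text
(np.float64(0.5918909820823774), np.float64(-0.13398689676776906)) 13.897864700421119 [0.0019 0.0027 0.0012 0.0028 0.0067]
345 406 147 206
ring fix -0.04252244921782824 -0.03596342259035706
tcp fix -0.08500702979403928 -0.0029394288242255463 -0.9825077658337182
```

```bash
python3 drive.py '[[[0,-0.001,0.008,0,0.068],[0,-0.001,0.014,0,0.068],[0,-0.001,0.02,0,0.068],[0,-0.001,0.02,0,0.068]]]'; python3 drive.py '[[[0,0,0.004,0,0.068],[0,0,0.008,0,0.068],[0,0,0.01,0,0.068],[0,0,0.01,0,0.068]]]'
python3 - <<'E'
from h import *
im=imaging.camera("wrist");cv2.imwrite("pics/w3.png",im)
for _ in range(3): imaging.camera("wrist");o=bot.get_obs();print(o['ee_pos'],o['wrist_force'],o['torque'])
E
```

```text
time: 3.45
ee_pos: [0.51, -0.1563, 0.0515]
tcp_rot: [180.0, -0.0, 14.9]
wrist_force: [1.3, -0.3, 1.3]
opening: 0.068
grasp_force: 0.9
time: 3.78
ee_pos: [0.5096, -0.1563, 0.0413]
tcp_rot: [-180.0, 0.0, 14.9]
wrist_force: [0.8, -1.2, 1.9]
opening: 0.0679
grasp_force: 1.1
[ 0.50957442 -0.15625327  0.04163046] [0.16445181 1.10741848 2.90610302] [ 0.18047527 -0.04610768  0.00205073]
[ 0.50961072 -0.15623962  0.04168568] [-0.59547877  0.71383836  2.52661095] [ 0.15250594 -0.00267693  0.03246025]
[ 0.50961325 -0.15622744  0.04171334] [0.43834995 0.5978264  1.40788031] [ 0.19264798 -0.02750866 -0.01582098]
```

View pics/w3.png

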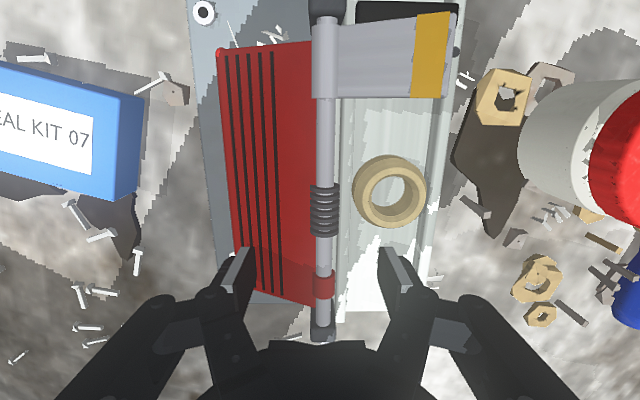

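The flap is lifted (yellow stripe end at (443,97)) and the ring is at (389,190), ahead of the right finger at (400,255). I'll work out the flap angle.

Run:
```python
from h import *
I=imaging.camera_info("wrist");F=(.5919,-.1343,np.radians(14.9));c,s=np.cos(F[2]),np.sin(F[2])
n=np.array([c,s,0]);o=np.array([F[0],F[1],0])
for uv,x in(((443,97),0),((457,13),.026),((217,48),.022)):
  C,v=ray(uv,I);p=C+v*((n@(o-C)+x)/(n@v))-o;y=-s*p[0]+c*p[1];print(x,y,p[2],np.arctan2(p[2]-.038,-4e-3-y),np.hypot(p[2]-.038,y+.004))
im=cv2.imread("pics/w3.png");m=cv2.inRange(cv2.cvtColor(im,cv2.COLOR_BGR2HSV),(15,60,60),(30,255,255));m[:140]=0;m[235:]=0;m[:,:345]=0;m[:,435:]=0
ys,xs=np.nonzero(m);r=onplane(((xs.min()+xs.max())/2,(ys.min()+ys.max())/2),.027,I)-o;print("ring",n@r,-s*r[0]+c*r[1],xs.min(),xs.max(),ys.min(),ys.max())
t=bot.get_obs()['ee_pos']-o;print("tcp",n@t,-s*t[0]+c*t[1])
```

```text
0 -0.04817981948187973 0.0471235255916745 0.20364620481843518 0.04511202909062525
0.026 -0.045449913807748696 0.05683292486946183 0.42646862510067723 0.0455277323596134
0.022 0.045671650983006205 0.019949339577834707 -2.793030736991659 0.052849780066277524
ring -0.04418725012003353 -0.035732131841282 352 426 156 227
tcp -0.08515820807757689 -3.1527660761684895e-05
```

```bash
python3 drive.py '[[[0.004,0,0,0,0.068],[0.008,0,0,0,0.068],[0.012,0,0,0,0.068],[0.016,0,0,0,0.068],[0.02,0,0,0,0.068]]]'; python3 drive.py '[[[0.004,0,0,0,0.068],[0.008,0,0,0,0.068],[0.012,0,0,0,0.068],[0.016,0,0,0,0.068],[0.02,0,0,0,0.068]]]';python3 drive.py '[[[0.003,0,0,0,0.068],[0.006,0,0,0,0.068],[0.009,0,0,0,0.068],[0.012,0,0,0,0.068],[0.014,0,0,0,0.068]]]'
python3 - <<'E'
from h import *
im=imaging.camera("wrist");cv2.imwrite("pics/w4.png",im);o=bot.get_obs()
F=(.5919,-.1343,np.radians(14.9));c,s=np.cos(F[2]),np.sin(F[2])
t=o['ee_pos']-[F[0],F[1],0];print("tcp",c*t[0]+s*t[1],-s*t[0]+c*t[1],o['ee_pos'],o['wrist_force'])
E
```

```text
time: 4.4
ee_pos: [0.5294, -0.151, 0.0416]
tcp_rot: [-180.0, 0.0, 14.9]
wrist_force: [-2.8, 0.9, 1.9]
opening: 0.0683
grasp_force: 1.4
time: 4.82
ee_pos: [0.5487, -0.146, 0.0416]
tcp_rot: [-180.0, 0.0, 14.9]
wrist_force: [-2.8, -0.2, 1.3]
opening: 0.0679
grasp_force: 1.3
time: 5.23
ee_pos: [0.5622, -0.1424, 0.0417]
tcp_rot: [-180.0, -0.0, 14.9]
wrist_force: [-1.7, -0.3, 2.2]
opening: 0.0679
grasp_force: 1.3
tcp -0.030535021494574013 -0.00022868398825310297 [ 0.56245049 -0.14237255  0.04172891] [-1.653345    0.78626342  2.85159172]
```

View pics/w4.png

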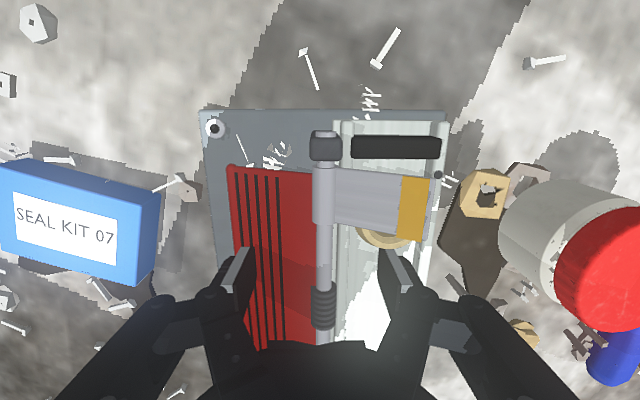

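The ring (rear edge at (388,247)) is passing under the raised flap, pushed by the right finger. About 11 mm remain, so I'll push slowly and watch the force.

```bash
python3 drive.py '[[[0.002,0,0,0,0.068],[0.004,0,0,0,0.068],[0.006,0,0,0,0.068],[0.008,0,0,0,0.068]]]'; for i in 1 2 3; do python3 drive.py '[[[0.001,0,0,0,0.068],[0.001,0,0,0,0.068]]]' | grep -E "ee_pos|wrist"; done
```

```text
time: 5.62
ee_pos: [0.5698, -0.1404, 0.0417]
tcp_rot: [180.0, -0.0, 14.9]
wrist_force: [-1.7, 0.5, 1.9]
opening: 0.0684
grasp_force: 1.3
ee_pos: [0.5709, -0.1401, 0.0417]
wrist_force: [-0.6, 0.1, 2.9]
ee_pos: [0.5716, -0.1399, 0.0417]
wrist_force: [-1.4, 1.7, 1.8]
ee_pos: [0.5726, -0.1396, 0.0417]
wrist_force: [-2.2, -0.1, 2.7]
```

```bash
for i in 1 2 3 4; do python3 drive.py '[[[0.0008,0,0,0,0.068],[0.0008,0,0,0,0.068]]]' | grep -E "ee_pos|wrist"; done
```

```text
ee_pos: [0.5734, -0.1395, 0.0417]
wrist_force: [-1.9, 0.4, 2.4]
ee_pos: [0.5736, -0.1394, 0.0416]
wrist_force: [-4.4, -0.2, 3.2]
ee_pos: [0.5738, -0.1394, 0.0415]
wrist_force: [-8.5, -1.1, 5.2]
ee_pos: [0.5739, -0.1394, 0.0415]
wrist_force: [-12.1, -1.8, 6.6]
```

The force rises and the TCP stalls at fixture x ≈ -19 mm, so the ring is home. I'll back off the finger, lift, and check.

```bash
python3 drive.py '[[[-0.003,0,0,0,0.068],[-0.006,0,0,0,0.068],[-0.009,0,0,0,0.068],[-0.009,0,0,0,0.068]]]'|grep -E "ee_pos|wrist"; python3 drive.py '[[[0,0,-0.005,0,0.068],[0,0,-0.01,0,0.068],[0,0,-0.015,0,0.068],[0,0,-0.02,0,0.068],[0,0,-0.03,0,0.068]]]'|grep -E "ee_pos|wrist"; python3 drive.py '[[[-0.01,0,-0.04,0,0.068],[-0.03,0,-0.08,0,0.068],[-0.06,0,-0.1,0,0.068],[-0.06,0,-0.1,0,0.068],[-0.06,0,-0.1,0,0.068]]]'
python3 - <<'E'
from h import *
cv2.imwrite("pics/w5.png",imaging.camera("wrist")[:260,180:500].repeat(2,0).repeat(2,1))
E
```

```text
ee_pos: [0.567, -0.1412, 0.042]
wrist_force: [0.9, 0.9, 2.4]
ee_pos: [0.5665, -0.1412, 0.0715]
wrist_force: [-0.6, 0.1, -0.8]
time: 7.95
ee_pos: [0.509, -0.1572, 0.1745]
tcp_rot: [179.9, -0.2, 14.8]
wrist_force: [0.6, 0.5, -0.4]
opening: 0.0676
grasp_force: 0.0
```

View pics/w5.png

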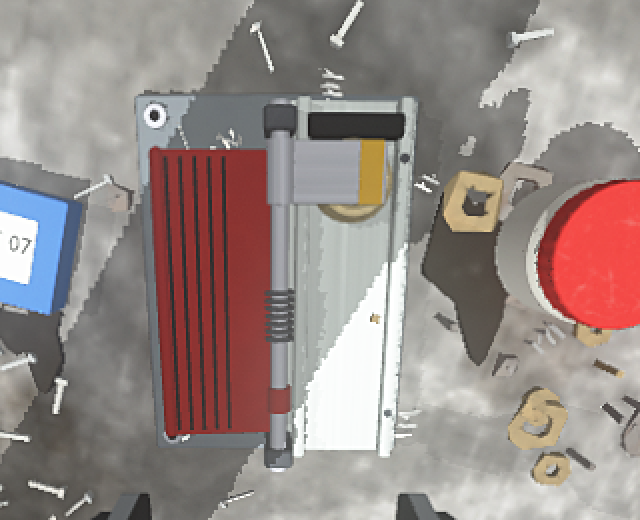

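The flap rests on the ring, whose rear edge at (353,222) sticks out about 7.5 mm in front of the flap edge at row 205. That means it is home, and nothing else has moved.

```bash
python3 drive.py '[[[0,0,0,0,0.068],[0,0,0,0,0.068],[0,0,0,0,0.068]]]'; python3 -c "
from workcell import bot, imaging
print(bot.job_done())"
```

```text
time: 8.25
ee_pos: [0.5089, -0.1562, 0.1704]
tcp_rot: [-179.9, 0.1, 14.9]
wrist_force: [0.3, 0.8, -0.7]
opening: 0.0677
grasp_force: 0.0
the job is handed in; nothing more can be done
None
```

The brass ring was pushed home against the stop and the released flap closed onto it, with the arm clear and the job handed in at about 8.3 s; the hand-in returned no verdict, so this rests on the push force and the last wrist picture.

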